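# Blow the dust off a battery pack

### The job

Take the battery pack with the orange band out of the pocket tray and lay it flat in the raised green cradle of the blow-off stand, with its brass contact end towards the duster can; set it down, do not drop it, and let go of it. Then press the duster's red nozzle cap right down for a moment, without forcing it, and let it spring back up. The pack stays in the cradle; leave the other packs, the tape roll and the wrench as they are.

Things in the scene. Friction and masses are not known exactly. Their poses are not given: they have to be found in the camera images.
- stand: Fixed blow-off stand, grey base plate 400 x 110 x 6 mm. Origin: on the bench directly below the centre of the cradle; z up; x runs level from the cradle towards the duster can. The blue can (66 mm across, axis in the plane y = 0) leans 40 degrees from vertical, its top towards the cradle; the centre of its red cap's top lies at x = 145, y = 0, z = 175 mm.
- cradle (a point): Centre of the cradle's floor, 50 mm above the bench; axes as the stand's. The cradle is a low green tray with a black floor, inside 124 mm along x by 60 mm along y, walls 3 mm thick and rising 12 mm above the floor.
- light_bar (a point): Centre of a level light bar over the cap, 16 mm thick, 236 mm long along y, 280 mm above the bench; in the stand's frame at x = 155, y = 0; axes as the stand's. It stands on two 12 mm posts at y = +110 and -110 mm. It blocks a vertical tool over the cap; a tool tilted 40 degrees in line with the can passes clear.
- cap_top (a point): Centre of the flat top of the red nozzle cap (32 mm across, 24 mm tall). It moves with the cap. Its z axis points out of the cap along the can's axis (up, 40 degrees from vertical, leaning over the cradle); press along -z. Its y axis is level.
- cap (a joint): Travel of the sprung nozzle cap, m: 0 = up at rest, 0.008 = fully down at its stop. Spring force about 3 N at the start of the travel, 9 N at the stop; it springs back by itself. More than 40 N on the cap is forcing it.
- tray: Fixed grey pocket tray, 150 mm (x) x 270 mm (y), floor 6 mm thick. Origin: on the bench under its centre; z up. Three pockets centred at y = -90, 0 and +90 mm, inside 116 x 55 mm, walls 3 mm thick, tops 18 mm above the bench. One pack lies in each, along x, contact end towards tray +x; which pack is where varies.
- pack_orange: The battery pack to blow off: black block 105 mm (x) x 44 mm (y) x 45 mm (z) with an orange band round it, about 0.35 kg, loose. Origin: centre of its underside; z up; x towards its contact end (three brass strips).
- pack_orange_contacts (a point): Centre of the orange pack's contact end face: 52.5 mm along the pack's x and 22.5 mm above its underside.
- pack_blue: A pack of the same size with a blue band, in another pocket, to be left alone. Origin: centre of its underside.
- pack_white: A pack of the same size with a white band, in another pocket, to be left alone. Origin: centre of its underside.
- tape: Loose roll of tape lying flat, a pale ring 92 mm across and 48 mm high, to be left alone. Origin: centre of its underside.
- wrench: Loose steel wrench 160 mm long lying flat on the bench, to be left alone. Its x axis runs along it.
Not all that is in view belongs to the job. Leave any pink or turquoise look-alike of the pack_orange alone.

How it is judged:
On the way, in this order (a step that is already met when the one before it is completed fails the run):
1. the orange pack lies flat in the cradle, contact end towards the can, let go of (x of pack_orange in the frame of stand between -0.018 and 0.018 m and y of pack_orange in the frame of stand between -0.014 and 0.014 m and z of pack_orange in the frame of stand between 0.045 and 0.055 m and angle between pack_orange's own z axis and vertical below 0.1 rad and x of pack_orange_contacts in the frame of stand above 0.025 m and contact force between the fingers and pack_orange below 0.3 N and linear speed of pack_orange below 0.03 m/s), for 0.2 s.
2. with the pack in the cradle, the nozzle cap is pressed down (6 mm or more of its 8 mm) (x of pack_orange in the frame of stand between -0.018 and 0.018 m and y of pack_orange in the frame of stand between -0.014 and 0.014 m and z of pack_orange in the frame of stand between 0.045 and 0.055 m and angle between pack_orange's own z axis and vertical below 0.1 rad and x of pack_orange_contacts in the frame of stand above 0.025 m and value of joint cap above 0.006 m), for 0.1 s.
At the end, for the whole second after the job is handed in: Orange pack flat and at rest in the cradle (centre within 18 mm along, 14 mm across, underside within 5 mm of the floor, tilt under 0.1 rad), contact end towards the can; cap back up (within 1.5 mm); other packs, tape and wrench within 25 mm of their starts (x of pack_orange in the frame of stand between -0.018 and 0.018 m and y of pack_orange in the frame of stand between -0.014 and 0.014 m and z of pack_orange in the frame of stand between 0.045 and 0.055 m and angle between pack_orange's own z axis and vertical below 0.1 rad and x of pack_orange_contacts in the frame of stand above 0.025 m and linear speed of pack_orange below 0.02 m/s and angular speed of pack_orange below 0.2 rad/s and value of joint cap below 0.0015 m and distance of each of pack_blue, pack_white, tape, wrench from where it was at the start of the episode below 0.025 m); the robot touches nothing.
It fails at once if the nozzle cap is pressed (over 3 mm) while the orange pack is not in the cradle (value of joint cap above 0.003 m and not (x of pack_orange in the frame of stand between -0.018 and 0.018 m and y of pack_orange in the frame of stand between -0.014 and 0.014 m and z of pack_orange in the frame of stand between 0.045 and 0.055 m and angle between pack_orange's own z axis and vertical below 0.1 rad and x of pack_orange_contacts in the frame of stand above 0.025 m)).
It fails at once if the nozzle cap is forced (over 40 N) (contact force between anything else and cap above 40 N).
It fails at once if the orange pack is dropped (falls faster than 0.6 m/s out of the fingers) (linear speed of pack_orange above 0.6 m/s and contact force between the fingers and pack_orange below 0.1 N).
It fails at once if another pack, the tape roll or the wrench is moved more than 25 mm (distance of any of pack_blue, pack_white, tape, wrench from where it was at the start of the episode above 0.025 m).
It also fails if it takes over 45 s, if anything falls off the work surface, if the arm or the gripper's body presses on something with over 40 N, if the wrist force passes 120 N, or if a joint passes its speed limit or range.

### The arm

A 6-joint arm with a two-finger parallel gripper is mounted at the origin on the work surface. World frame = base frame: x ahead of the robot, y to its left, z up, the work surface at z = 0. Lengths are in m, angles in rad, forces in N, time in s.
With the tool pointing down it reaches from about 0.275 to 0.725 m from the base axis. Payload 5.6 kg.
Tool frame: the origin (TCP) lies on the centre line of the jaws, within the pads' length; the fingertips stand 14 mm ahead of it and the grasp point (between the pads) lies 5 mm behind it; z points along the fingers, y is the line along which they close (so a half turn about z gives the same grasp; the last joint's range is limited). The gripper opens to 85 mm and grips with 20 to 120 N. Pads are 22 mm wide; open, the fingers measure 114 mm over their backs; the gripper's body (76 mm by 85 mm) begins 54 mm behind the grasp point. The pads swing forward as they close: fully open they stand 13 mm farther back than shut.
Start: joints at [-1.055, 0.255, 0.108, 0, -1.424, -0.285], TCP at [0.126, -0.535, 0.245] pointing down, gripper open.
Joint ranges: [-2.95, 2.95], [-1.21, 1.97], [-1.09, 1.5], [-2.87, 1.71], [-2.94, -0.07], [-3.05, 3.05]. Speed limits (rad/s): [2.57, 2.57, 3.14, 3.14, 3.14, 3.14].

### API

Orientations are given as a unit quaternion [w, x, y, z].
In Python, from workcell import sensors, cams, ticket gives the robot as it stands.
- The arm moves only by the tool play_rows, never from a script. Its argument "rows" is a list of rows, each a list of 7 numbers: the turn, a rotation vector about the tool's x, y, z in degrees, then the shift along the tool's x, y, z in mm, then the closure, from -1 (fully open) to 1 (shut), so that 0 is half open. In form: [[ax, ay, az, tx, ty, tz, claw], ...]. A call has 1 to 8 rows; each row is the pose to reach, as a shift and turn from the pose commanded when the call began, along the tool's axes at that moment; what a row does not reach only later rows make up. A row lasts 1/8 s, in which the tool goes at most 62.5 mm and 10.7 degrees, less where a joint would pass 70% of its speed; a pose out of reach is approached as far as the arm can. A call with a gripper value outside its range is refused whole. The fingers move at their own pace and stop on an object; "squeeze" is the grip in N (left out, the last holds). Time passes only in rows, so rows that repeat a pose let the fingers close. It gives the time, the measured TCP pose, the force, the opening and the grip force at its end, in the units of the state.
- sensors.state(): the state, without advancing time (a new reading comes with each control period).
- cams.camera(name): name is "scene" or "top" or "wrist"; returns a dict with "frame" (480x640x3 uint8, red, green, blue), "fx", "fy", "cx", "cy" (pixels), "R" (3x3) and "t" (3): a world point X has camera coordinates R X + t; the wrist camera has in their place "tool_from_camera" (4x4, takes a point from camera to tool coordinates, whose origin is the TCP and whose axes are the flange's). Camera axes: x right, y down, z forward; pixel columns grow to the right and rows downward; lengths in m; the calibration is good to about 2 mm. A picture is of the moment at which its call begins: read the wrist's pose just before it. There is no depth.
- ticket.close_job(): hands the job in; it is judged then, once.
The state is a dict: "time": time; "q": joint angles; "dq": joint speeds; "joint_torque": joint torques, N m; "eef_pos": TCP position; "tcp_rot": TCP orientation; "contact_force": force on the tool from outside, world axes, zero at the start; "torque": the same for the moment, N m; "grip_width": finger opening in m; "gripper_force": force on a finger pad.
Only numpy, scipy, OpenCV 4.12 (cv2) and the standard library are available. Lean on these libraries where they do the work, as an engineer would, in place of code of your own. Each camera call takes 0.05 s, during which the arm holds its last target. There are 200 camera calls.

## Working session

There is one attempt and no reset: what is moved stays moved. The work goes in short steps, Python scripts to look and compute and a tool call to move; the robot and the scene stay as the last step left them, time stands still between calls to the robot, and variables do not carry over. Pictures are saved under pics/ and viewed, at most 10 in all, crops included, and the job is handed in when it is done.

Besides the shell and the picture viewer there is one more tool, called after "Request:" as a command line: name --pt "numbers of a row" for each row, then --argument value for the rest. play_rows: Moves the arm, as the interface text tells. Its arguments: {"type":"object","properties":{"rows":{"type":"array"},"squeeze":{"type":"number"}},"required":["rows"]}

```bash
mkdir -p pics; ls
python3 - <<'E'
from workcell import sensors,cams
import cv2,pickle
s=sensors.state();print(s['time'],s['eef_pos'],s['tcp_rot'])
for n in ['scene','top']:
    c=cams.camera(n);pickle.dump(c,open(n+'.pkl','wb'))
    cv2.imwrite(f'pics/{n}1.png',c['frame'][:,:,::-1])
    print(n,c['fx'],c['cx'],c['cy'],c['R'],c['t'])
E
```

```text
pics
0.0 [ 0.1257721  -0.53491767  0.24436964] [-1.65755743e-04 -1.15108816e-01  9.93352395e-01  9.76195382e-04]
scene 505.69592839158065 316.86257121836417 254.0307411976819 [[-0.36149657  0.93237121 -0.00203873]
 [ 0.68409865  0.26375    -0.68003307]
 [-0.63350554 -0.24722432 -0.7331786 ]] [ 0.17567879 -0.22480134  1.41861407]
top 484.15213568884053 320.3223774843564 251.75131552210385 [[-0.11367137 -0.99349593  0.00668301]
 [-0.96753501  0.10916771 -0.22794389]
 [ 0.22573176 -0.03237674 -0.97365133]] [0.04835874 0.5761976  0.94322754]
```

View pics/scene1.png

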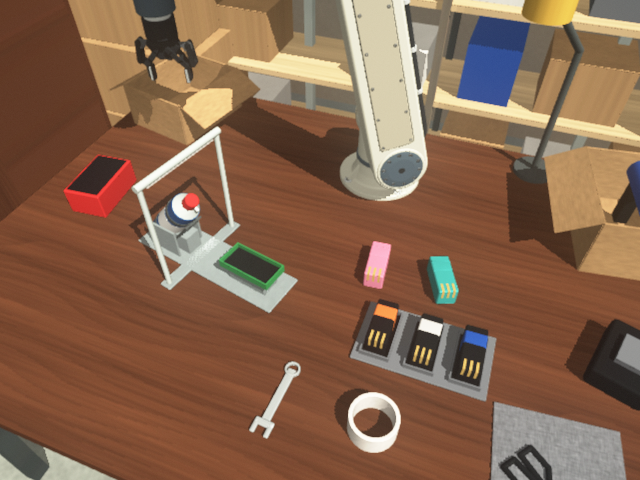

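View pics/top1.png

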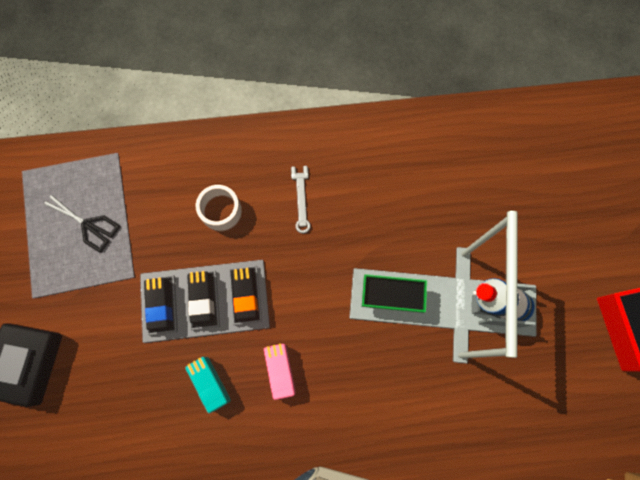

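Candidates in the top view are the orange-band pack (245,293), white (201,298), blue (158,303), pink look-alike (279,372) and turquoise look-alike (207,384). I choose the black pack with the orange band at (245,293). The cradle is at (394,293) and the cap at (486,292).

Run:
```python
import cv2,numpy as np
im=cv2.imread('pics/top1.png')
a=im[255:330,135:275];b=im[258:333,350:490]
r=np.vstack([cv2.resize(x,None,fx=4,fy=4,interpolation=cv2.INTER_CUBIC) for x in (a,b)])
cv2.imwrite('pics/crop1.png',r)
```

```text
(no output)
```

View pics/crop1.png

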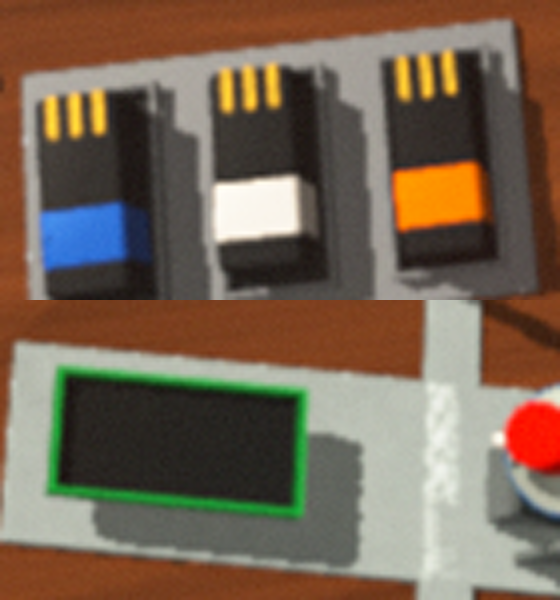

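Crop shows the orange pack with contact strips at the upper (away) end, top-face corners about (231,269), (249,268), (234,314), (256,312), and the cradle's rim corners at (364,275), (427,280), (425,312), (362,306).

```bash
cat > h.py <<'E'
import pickle,numpy as np
def ray(c,p):
    R=np.array(c['R']);C=-R.T@np.array(c['t'])
    d=R.T@np.array([(p[0]-c['cx'])/c['fx'],(p[1]-c['cy'])/c['fy'],1]);return C,d
def onz(c,p,z):
    C,d=ray(c,p);return C+d*(z-C[2])/d[2]
def proj(c,X):
    v=np.array(c['R'])@X+np.array(c['t']);return c['fx']*v[0]/v[2]+c['cx'],c['fy']*v[1]/v[2]+c['cy']
E
python3 - <<'E'
from h import *
c=pickle.load(open('top.pkl','rb'));s=pickle.load(open('scene.pkl','rb'))
np.set_printoptions(precision=4,suppress=True)
a=[onz(c,p,.051) for p in[(230.75,269.5),(249.25,267.75),(256.25,312.5),(234.5,314.5)]]
print(np.array(a),np.mean(a,0), [np.linalg.norm(a[i]-a[i-1]) for i in range(4)])
yaw=lambda v:np.degrees(np.arctan2(v[1],v[0]))
print('yaw',yaw(a[0]-a[3]),yaw(a[1]-a[2]),yaw(a[0]-a[1])-90)
b=[onz(c,p,.062) for p in[(364.25,274.75),(426.75,280.5),(425.5,312.25),(362,306.25)]]
m=np.mean(b,0);print(np.array(b),m,[np.linalg.norm(b[i]-b[i-1]) for i in range(4)],yaw(b[1]-b[0]),yaw(b[2]-b[3]))
t=np.radians((yaw(b[1]-b[0])+yaw(b[2]-b[3]))/2)
cap=np.array([m[0]+.145*np.cos(t),m[1]+.145*np.sin(t),.175]);print('cap',cap,proj(c,cap),proj(s,cap))
print('scene cradle',proj(s,np.array([m[0],m[1],.05])),'pack',proj(s,np.array(a[0])),proj(s,np.array(a[1])))
# tray corners (crop) z=.006..: 
t4=[onz(c,(135+u/4,255+v/4),.006) for u,v in[(24,76),(513,20)]];print(np.array(t4),yaw(t4[0]-t4[1])-90)
E
```

```text
[[0.5646 0.1735 0.051 ]
 [0.564  0.1347 0.051 ]
 [0.4689 0.1279 0.051 ]
 [0.4698 0.1726 0.051 ]] [0.5168 0.1522 0.051 ] [np.float64(0.09478645500650106), np.float64(0.038822534068387385), np.float64(0.09535267346687605), np.float64(0.04468538669831186)]
yaw 0.534411632331529 4.054370452502329 -0.9217176050146918
[[ 0.5201 -0.1021  0.062 ]
 [ 0.4936 -0.229   0.062 ]
 [ 0.4291 -0.2158  0.062 ]
 [ 0.4559 -0.0887  0.062 ]] [ 0.4747 -0.1589  0.062 ] [np.float64(0.06561356220851092), np.float64(0.12969286799873675), np.float64(0.06581242168430566), np.float64(0.12982065094838846)] -101.80265533675241 -101.89029504157077
cap [ 0.4449 -0.3008  0.175 ] (np.float64(483.6081813637798), np.float64(291.76895345936276)) (np.float64(192.6422834047903), np.float64(198.56208123270352))
scene cradle (np.float64(251.7952462461821), np.float64(264.873732114396)) pack (np.float64(385.57119388499694), np.float64(343.00373872270666)) (np.float64(366.5179509740427), np.float64(336.661847855393))
[[0.5863 0.3759 0.006 ]
 [0.5875 0.108  0.006 ]] 0.26228122811409094
```

Pack ≈ (0.513, 0.152), yaw ≈ 0.5°; cradle (0.475, -0.159), yaw -101.9°. First I rise clear of the light bar and travel.

Request:
play_rows --pt "0 0 -10 0 0 -60 -1" --pt "0 0 -20 0 0 -120 -1" --pt "0 0 -80 -50 55 -175 -1" --pt "0 0 -80 -266 290 -175 -1" --pt "0 0 -80 -266 290 -175 -1" --pt "0 0 -80 -266 290 -175 -1" --pt "0 0 -80 -266 290 -175 -1" --pt "0 0 -80 -266 290 -175 -1"

```text
time: 1.1
eef_pos: [0.3034, -0.2175, 0.4186]
tcp_rot: [-0.0, 0.728, -0.685, -0.0]
contact_force: [0.8, -1.1, 0.3]
grip_width: 0.0857
gripper_force: 0.0
```

```bash
cat >> h.py <<'E'
from scipy.spatial.transform import Rotation as Ro
def pose():
    from workcell import sensors
    s=sensors.state();q=s['tcp_rot'];return s,np.array(s['eef_pos']),Ro.from_quat([q[1],q[2],q[3],q[0]])
def target(yaw,tilt=0):  # tool x at yaw, z down, tilted about tool y
    return Ro.from_euler('z',yaw,degrees=True)*Ro.from_euler('x',180,degrees=True)*Ro.from_euler('y',tilt,degrees=True)
def delta(P,R):
    s,p,r=pose();print('t',s['time'],'pos',p.round(4),'q',np.round(s['q'],2),'F',np.round(s['contact_force'],1))
    print('turn',(r.inv()*R).as_rotvec(degrees=True).round(1),'shift mm',(r.inv().apply(np.array(P)-p)*1000).round(1))
CR=np.array([.4747,-.1589]);YS=-101.85
def stand(x,y,z):
    a=np.radians(YS);return np.array([CR[0]+x*np.cos(a)-y*np.sin(a),CR[1]+x*np.sin(a)+y*np.cos(a),z])
E
python3 -c "
from h import *
delta([.513,.152,.22],target(.5))"
```

```text
t 1.1 pos [ 0.3034 -0.2175  0.4186] q [-0.2  -0.09  0.16 -0.   -1.82  0.26] F [ 0.8 -1.1  0.3]
turn [ -0.   0. -87.] shift mm [-356.1 -231.6  198.7]
```

Request:
play_rows --pt "0 0 -84 -340 -220 0 -1" --pt "0 0 -84 -340 -220 0 -1" --pt "0 0 -84 -340 -220 20 -1" --pt "0 0 -84 -340 -220 60 -1" --pt "0 0 -84 -340 -220 195 -1" --pt "0 0 -84 -340 -220 195 -1" --pt "0 0 -84 -340 -220 195 -1" --pt "0 0 -84 -340 -220 195 -1"

```text
time: 2.1
eef_pos: [0.5033, 0.1336, 0.221]
tcp_rot: [0.001, 1.0, -0.021, -0.001]
contact_force: [1.3, 0.6, -0.5]
grip_width: 0.0856
gripper_force: 0.0
```

Run:
```python
from h import *
from workcell import cams
import cv2
s,p,r=pose();delta([.513,.152,.22],target(.5))
c=cams.camera('wrist');f=c['frame'][:,:,::-1];cv2.imwrite('pics/w1.png',f)
print({k:c[k] for k in c if k!='frame'})
T=np.array(c['tool_from_camera']);Rw=(r.as_matrix()@T[:3,:3]);C=r.apply(T[:3,3])+p
c['R']=Rw.T;c['t']=-Rw.T@C;pickle.dump(c,open('w1.pkl','wb'))
```

```text
t 2.1 pos [0.5033 0.1336 0.221 ] q [ 0.56  0.21 -0.01 -0.   -1.35  0.97] F [ 1.3  0.6 -0.5]
turn [ 0.1  0.2 -2.9] shift mm [  8.9 -18.8   0.9]
{'fx': 350.80798411155763, 'fy': 350.80798411155763, 'cx': 320.1098335383286, 'cy': 234.42099783709313, 'tool_from_camera': array([[ 3.48625726e-04, -9.63528886e-01, -2.67604117e-01,
         6.70819602e-02],
       [ 9.99999933e-01,  3.06981526e-04,  1.97456358e-04,
         7.25866684e-04],
       [-1.08105385e-04, -2.67604168e-01,  9.63528929e-01,
        -1.29316157e-01],
       [ 0.00000000e+00,  0.00000000e+00,  0.00000000e+00,
         1.00000000e+00]])}
```

View pics/w1.png

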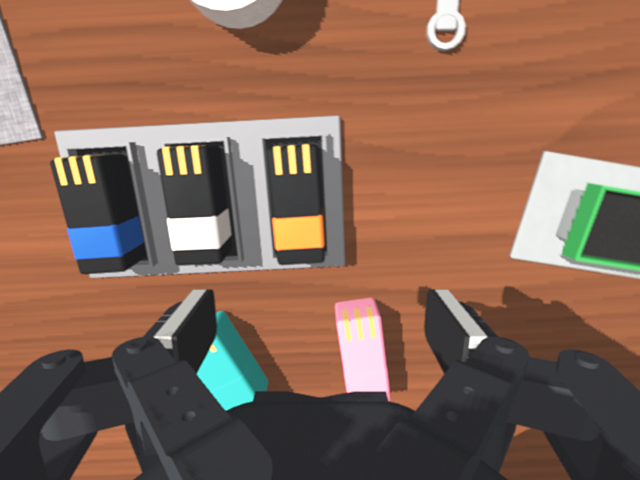

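The wrist view shows the orange pack, top corners about (266,144), (321,142), (325,261), (271,263). It is cleanly alone between the jaws' approach; pink and turquoise are below.

Run:
```python
from h import *
c=pickle.load(open('w1.pkl','rb'))
a=np.array([onz(c,p,.051) for p in[(266,144),(321,142),(325,261),(271,263)]]);print(a.round(4),a.mean(0))
v=a[0]+a[1]-a[2]-a[3];print(np.degrees(np.arctan2(v[1],v[0])),[np.linalg.norm(a[i]-a[i-1]).round(4) for i in range(4)])
delta([a.mean(0)[0],a.mean(0)[1],.036],target(.5))
```

```text
[[0.5662 0.1746 0.051 ]
 [0.5658 0.1292 0.051 ]
 [0.4617 0.1299 0.051 ]
 [0.4618 0.1789 0.051 ]] [0.51387039 0.15315269 0.051     ]
-1.3468319475524537 [np.float64(0.1044), np.float64(0.0454), np.float64(0.1042), np.float64(0.049)]
t 2.15 pos [0.5025 0.1355 0.2155] q [ 0.56  0.21 -0.02 -0.   -1.35  0.97] F [ 0.7  3.3 -4.3]
turn [ 0.1  0.6 -2.6] shift mm [ 12.4 -18.6 179.4]
```

Request:
play_rows --pt "0 0 -2 12 -18 0 -1" --pt "0 0 -2 12 -18 0 -1" --pt "0 0 -2 12 -18 50 -1" --pt "0 0 -2 12 -18 90 -1" --pt "0 0 -2 12 -18 90 -1" --pt "0 0 -2 12 -18 90 -1"

```text
time: 2.9
eef_pos: [0.5175, 0.1498, 0.1357]
tcp_rot: [-0.0, 1.0, -0.007, 0.001]
contact_force: [0.8, 1.0, 1.1]
grip_width: 0.0856
gripper_force: 0.0
```

Run:
```python
from h import *
from workcell import cams
import cv2
s,p,r=pose();delta([.5135,.1525,.036],target(0))
c=cams.camera('wrist');f=c['frame'][:,:,::-1];cv2.imwrite('pics/w2.png',f)
```

```text
t 2.9 pos [0.5175 0.1498 0.1357] q [ 0.57  0.29 -0.13  0.   -1.15  0.98] F [0.8 1.  1.1]
turn [-0.  -0.2 -0.8] shift mm [-4.3 -2.6 99.7]
```

View pics/w2.png

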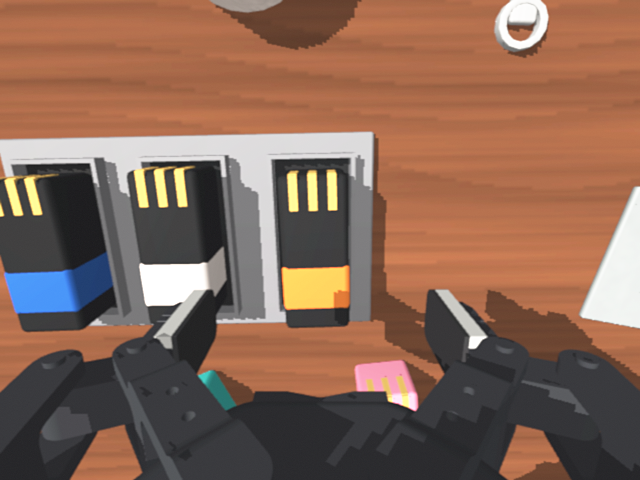

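The pack (centre column ≈314) sits between the jaws (centre ≈320). I descend with a small correction, then close.

Request:
play_rows --pt "0 0 -0.5 -4 -2.5 40 -1" --pt "0 0 -0.5 -4 -2.5 80 -1" --pt "0 0 -0.5 -4 -2.5 98 -1" --pt "0 0 -0.5 -4 -2.5 98 -1" --pt "0 0 -0.5 -4 -2.5 98 -1"

```text
time: 3.58
eef_pos: [0.514, 0.153, 0.0377]
tcp_rot: [-0.001, 1.0, -0.002, 0.002]
contact_force: [0.3, 0.1, 0.7]
grip_width: 0.0856
gripper_force: 0.0
```

Request:
play_rows --pt "0 0 0 0 0 0 1" --pt "0 0 0 0 0 0 1" --pt "0 0 0 0 0 0 1" --pt "0 0 0 0 0 0 1" --pt "0 0 0 0 0 0 1" --pt "0 0 0 0 0 0 1" --squeeze 50

```text
time: 4.32
eef_pos: [0.5132, 0.1528, 0.0367]
tcp_rot: [-0.0, 1.0, -0.002, 0.001]
contact_force: [-1.9, 0.7, 5.2]
grip_width: 0.0435
gripper_force: 52.1
```

Request:
play_rows --pt "0 0 0 0 0 -15 1" --pt "0 0 0 0 0 -40 1" --pt "0 0 0 0 0 -80 1" --pt "0 0 0 0 0 -120 1" --pt "0 0 0 0 0 -140 1" --pt "0 0 0 0 0 -140 1"

```text
time: 5.08
eef_pos: [0.5129, 0.1526, 0.1771]
tcp_rot: [-0.001, 1.0, -0.002, 0.001]
contact_force: [0.4, 0.1, -4.6]
grip_width: 0.043
gripper_force: 51.8
```

Run:
```python
from h import *
delta(stand(0,0,.15),target(YS))
s=pose()[0];print(s['grip_width'],s['gripper_force'])
```

```text
t 5.075 pos [0.5129 0.1526 0.1771] q [ 0.58  0.25 -0.07 -0.   -1.25  0.98] F [ 0.4  0.1 -4.6]
turn [ -0.2  -0.  101.6] shift mm [-36.8 311.7  26.6]
0.04304139129841422 51.78412914276123
```

Lifted. Now I carry it over to the cradle with the 102° turn.

Request:
play_rows --pt "0 0 7 -3 20 0 1" --pt "0 0 15 -6 48 0 1" --pt "0 0 23 -9 76 0 1" --pt "0 0 31 -12 104 0 1" --pt "0 0 39 -15 130 0 1" --pt "0 0 47 -18 155 0 1" --pt "0 0 55 -20 175 0 1" --pt "0 0 62 -22 190 0 1"

```text
time: 6.08
eef_pos: [0.4882, -0.0385, 0.1738]
tcp_rot: [0.001, 0.855, -0.519, -0.002]
contact_force: [0.6, 0.6, -4.8]
grip_width: 0.0435
gripper_force: 52.0
```

```bash
python3 -c "
from h import *
delta(stand(0,0,.15),target(YS))"
```

```text
t 6.075 pos [ 0.4882 -0.0385  0.1738] q [ 0.24  0.17 -0.18 -0.   -1.22  0.24] F [ 0.6  0.6 -4.8]
turn [ 0.2  0.  39.3] shift mm [100.7  67.3  23.9]
```

Request:
play_rows --pt "0 0 8 25 17 0 1" --pt "0 0 16 50 34 0 1" --pt "0 0 24 74 50 0 1" --pt "0 0 32 92 61 5 1" --pt "0 0 39 100 66 15 1" --pt "0 0 39 100 66 22 1" --pt "0 0 39 100 66 22 1" --pt "0 0 39 100 66 22 1"

```text
time: 7.08
eef_pos: [0.4779, -0.1563, 0.1537]
tcp_rot: [-0.0, -0.635, 0.773, -0.0]
contact_force: [0.6, -0.2, -4.0]
grip_width: 0.0436
gripper_force: 51.8
```

Run:
```python
from h import *
from workcell import cams
import cv2
s,p,r=pose();delta(stand(0,0,.082),target(YS))
c=cams.camera('wrist');a=cv2.resize(c['frame'],(400,300))[:,:,::-1]
b=cams.camera('top')['frame'][230:350,330:490,::-1];d=cams.camera('scene')['frame'][180:330,150:350,::-1]
R=np.hstack([cv2.resize(b,(400,300)),cv2.resize(d,(400,300))])
cv2.imwrite('pics/p1.png',np.vstack([np.hstack([a,0*a]),R]))
```

```text
t 7.075 pos [ 0.4779 -0.1563  0.1537] q [-0.    0.21 -0.19  0.   -1.17 -0.19] F [ 0.6 -0.2 -4. ]
turn [ 0.  -0.   0.7] shift mm [ 3.1  2.6 71.7]
```

View pics/p1.png

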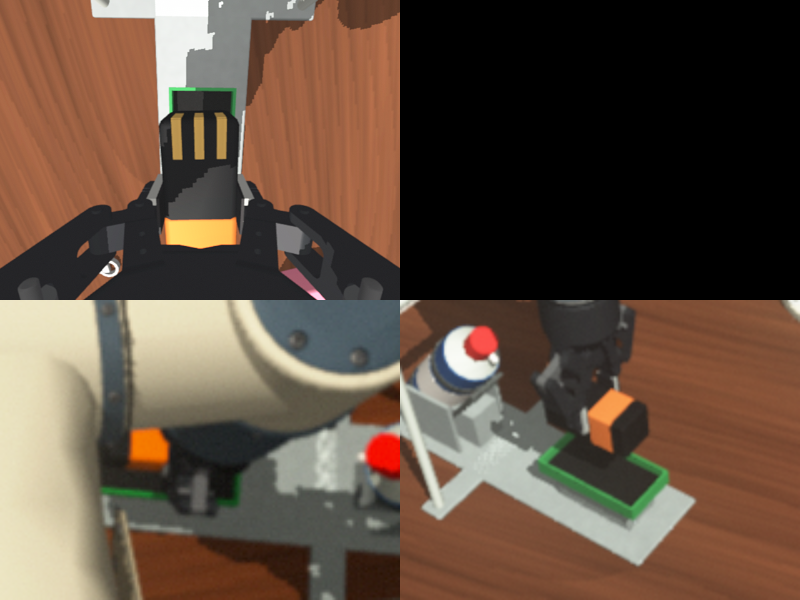

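The wrist view shows the brass end (198,135) facing the can and the cradle's far wall (203,90) lined up under the pack. The scene crop shows it level over the cradle. Now I lower it.

Request:
play_rows --pt "0 0 0.7 3 2.5 0 1" --pt "0 0 0.7 3 2.5 15 1" --pt "0 0 0.7 3 2.5 35 1" --pt "0 0 0.7 3 2.5 52 1" --pt "0 0 0.7 3 2.5 60 1" --pt "0 0 0.7 3 2.5 65 1" --pt "0 0 0.7 3 2.5 65 1"

```text
time: 8.1
eef_pos: [0.4748, -0.1592, 0.0886]
tcp_rot: [-0.0, -0.629, 0.777, -0.0]
contact_force: [0.5, -0.0, -3.6]
grip_width: 0.0435
gripper_force: 51.8
```

```bash
python3 -c "
from h import *
delta(stand(0,0,.081),target(YS))"
```

```text
t 8.1 pos [ 0.4748 -0.1592  0.0886] q [-0.01  0.27 -0.3   0.   -1.01 -0.2 ] F [ 0.5 -0.  -3.6]
turn [ 0.  -0.  -0.1] shift mm [-0.3  0.1  7.6]
```

Request:
play_rows --pt "0 0 0 0 0 2 1" --pt "0 0 0 0 0 4 1" --pt "0 0 0 0 0 5.5 1" --pt "0 0 0 0 0 6.5 1" --pt "0 0 0 0 0 7 1" --pt "0 0 0 0 0 7 1"

```text
time: 8.85
eef_pos: [0.4747, -0.1592, 0.0817]
tcp_rot: [-0.0, -0.629, 0.777, -0.0]
contact_force: [-0.8, -0.3, -4.4]
grip_width: 0.0434
gripper_force: 51.8
```

Not touching yet; another millimetre or two.

Request:
play_rows --pt "0 0 0 0 0 0.7 1" --pt "0 0 0 0 0 1.4 1" --pt "0 0 0 0 0 1.4 1"

```text
time: 9.22
eef_pos: [0.4748, -0.1592, 0.0807]
tcp_rot: [0.0, -0.63, 0.777, -0.0]
contact_force: [-2.2, 1.2, 1.9]
grip_width: 0.0432
gripper_force: 52.3
```

Contact: the load has come off the wrist. I release and raise.

Request:
play_rows --pt "0 0 0 0 0 0 0.2" --pt "0 0 0 0 0 0 -0.2" --pt "0 0 0 0 0 0 -0.5" --pt "0 0 0 0 0 0 -0.5" --pt "0 0 0 0 0 0 -0.5" --pt "0 0 0 0 0 0 -0.5"

```text
time: 9.98
eef_pos: [0.4748, -0.1593, 0.0803]
tcp_rot: [0.0, -0.629, 0.777, -0.0]
contact_force: [1.6, 0.3, -0.6]
grip_width: 0.0639
gripper_force: 0.0
```

Request:
play_rows --pt "0 0 0 0 0 -10 -0.5" --pt "0 0 0 0 0 -40 -0.5" --pt "0 0 0 0 0 -80 -0.5" --pt "0 0 0 0 0 -120 -0.5" --pt "0 0 0 0 0 -140 -0.5" --pt "0 0 0 0 0 -140 -0.5"

```text
time: 10.72
eef_pos: [0.4757, -0.1594, 0.2226]
tcp_rot: [0.002, -0.63, 0.777, -0.002]
contact_force: [-0.6, -0.2, -0.5]
grip_width: 0.0642
gripper_force: 0.0
```

Run:
```python
from h import *
from workcell import cams
import cv2
s,p,r=pose();print(s['grip_width'],s['gripper_force'])
a=np.radians(40);ax=lambda d:stand(.145-d*np.sin(a),0,.175+d*np.cos(a))
print('cap',ax(0))
delta(ax(.074),target(YS,40))
c=cams.camera('wrist');T=np.array(c['tool_from_camera']);Rw=(r.as_matrix()@T[:3,:3]);C=r.apply(T[:3,3])+p
c['R']=Rw.T;c['t']=-Rw.T@C
print('cap px',proj(c,ax(0)),'pack top corners',[np.round(proj(c,stand(x,y,.095)),0) for x in(-.0525,.0525) for y in(-.022,.022)])
cv2.imwrite('pics/w3.png',c['frame'][:,:,::-1]);pickle.dump(c,open('w3.pkl','wb'))
```

```text
0.06423195779240382 0.0
cap [ 0.44492422 -0.30080984  0.175     ]
t 10.725 pos [ 0.4757 -0.1594  0.2226] q [-0.01  0.16 -0.06  0.   -1.34 -0.2 ] F [-0.6 -0.2 -0.5]
turn [-0.2 40.  -0.2] shift mm [97.2  0.8 -9.2]
cap px (np.float64(321.21353302483095), np.float64(-47.91803883236872)) pack top corners [array([349., 295.]), array([294., 295.]), array([352., 161.]), array([291., 161.])]
```

View pics/w3.png

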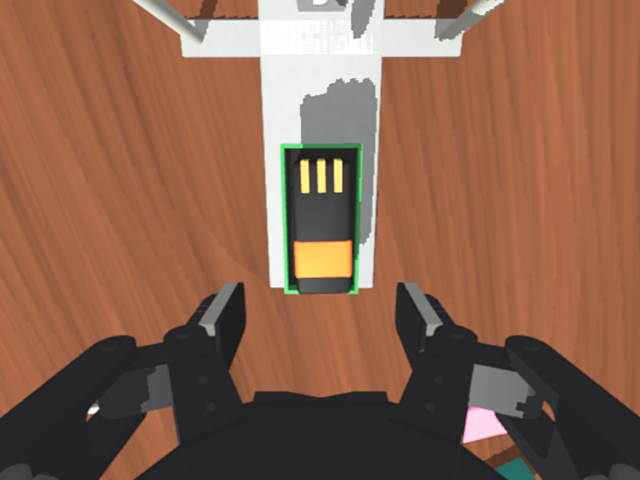

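The pack lies in the cradle with its corners (291,158)–(353,292) where predicted, brass end at (322,175) towards the can. Next: close the gripper, tilt 40° and line up with the cap axis.

Request:
play_rows --pt "0 10 0 0 0 -10 1" --pt "0 20 0 10 0 -10 1" --pt "0 30 0 30 0 -9 1" --pt "0 40 0 60 0 -9 1" --pt "0 40 0 97 1 -9 1" --pt "0 40 0 97 1 -9 1" --pt "0 40 0 97 1 -9 1" --pt "0 40 0 97 1 -9 1"

```text
time: 11.78
eef_pos: [0.4539, -0.2535, 0.2292]
tcp_rot: [-0.266, -0.592, 0.73, -0.215]
contact_force: [-0.1, 0.5, 0.4]
grip_width: 0.0003
gripper_force: 0.0
```

Run:
```python
from h import *
from workcell import cams
import cv2
s,p,r=pose();print(s['grip_width'])
a=np.radians(40);ax=lambda d:stand(.145-d*np.sin(a),0,.175+d*np.cos(a))
delta(ax(.014),target(YS,40))
c=cams.camera('wrist');T=np.array(c['tool_from_camera']);Rw=(r.as_matrix()@T[:3,:3]);C=r.apply(T[:3,3])+p
c['R']=Rw.T;c['t']=-Rw.T@C
print('cap px',proj(c,ax(0)),[np.round(proj(c,stand(.145+u*np.cos(a),v,.175+u*np.sin(a)))) for u,v in((.016,0),(-.016,0),(0,.016),(0,-.016))])
cv2.imwrite('pics/w4.png',c['frame'][:,:,::-1]);pickle.dump(c,open('w4.pkl','wb'))
```

```text
0.0003029768633024807
t 11.775 pos [ 0.4539 -0.2535  0.2292] q [ 0.18  0.21 -0.43  0.67 -1.31 -0.69] F [-0.1  0.5  0.4]
turn [ 0.1  0.  -0.1] shift mm [ 2.  -1.  58.4]
cap px (np.float64(317.5929520063931), np.float64(251.9459198116328)) [array([318., 226.]), array([318., 277.]), array([291., 252.]), array([344., 252.])]
```

View pics/w4.png

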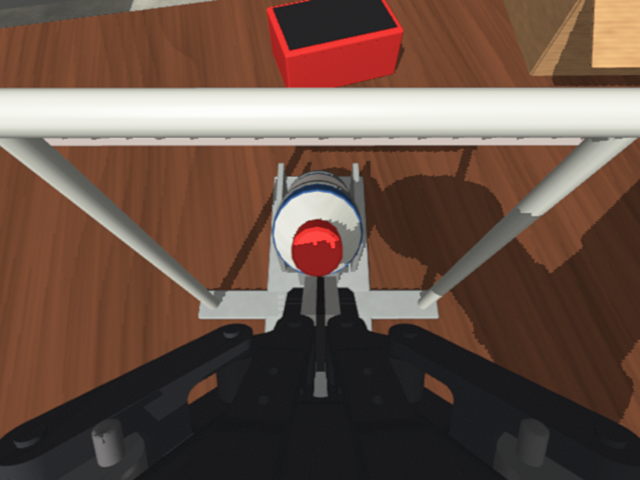

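The cap's top is seen at about (318,250), matching the prediction (318,252), and the closed fingers point at it. I advance along the tool axis.

Request:
play_rows --pt "0 0 0 2 -1 20 1" --pt "0 0 0 2 -1 40 1" --pt "0 0 0 2 -1 50 1" --pt "0 0 0 2 -1 54 1" --pt "0 0 0 2 -1 54 1"

```text
time: 12.45
eef_pos: [0.4473, -0.2895, 0.1894]
tcp_rot: [-0.266, -0.592, 0.73, -0.215]
contact_force: [-0.1, -0.3, 0.1]
grip_width: 0.0002
gripper_force: 0.0
```

```bash
cat > d.py <<'E'
from h import *
a=np.radians(40)
delta(stand(.145-.014*np.sin(a),0,.175+.014*np.cos(a)),target(YS,40))
s,p,r=pose();print('axial force',r.inv().apply(s['contact_force']).round(1))
E
python3 d.py
```

```text
t 12.45 pos [ 0.4473 -0.2895  0.1894] q [ 0.09  0.24 -0.51  0.73 -1.18 -0.71] F [-0.1 -0.3  0.1]
turn [ 0.1 -0.  -0.1] shift mm [-0.4  0.   4.5]
axial force [0.3 0.1 0.1]
```

Request:
play_rows --pt "0 0 0 0 0 2 1" --pt "0 0 0 0 0 4 1" --pt "0 0 0 0 0 6 1" --pt "0 0 0 0 0 8 1" --pt "0 0 0 0 0 8 1"

```text
time: 13.08
eef_pos: [0.4465, -0.2945, 0.1834]
tcp_rot: [-0.265, -0.592, 0.73, -0.216]
contact_force: [0.5, 6.3, 5.4]
grip_width: 0.0005
gripper_force: 3.3
```

```bash
python3 d.py
```

```text
t 13.075 pos [ 0.4465 -0.2945  0.1834] q [ 0.08  0.24 -0.53  0.74 -1.16 -0.72] F [0.5 6.3 5.4]
turn [ 0.   0.  -0.1] shift mm [-0.4  0.3 -3.4]
axial force [-1.4  0.8 -8.2]
```

Request:
play_rows --pt "0 0 0 0 0 0.7 1" --pt "0 0 0 0 0 1.4 1" --pt "0 0 0 0 0 1.4 1"

```text
time: 13.45
eef_pos: [0.4463, -0.2953, 0.1824]
tcp_rot: [-0.265, -0.592, 0.73, -0.216]
contact_force: [-0.1, 6.0, 5.3]
grip_width: -0.0001
gripper_force: 3.8
```

```bash
python3 d.py
```

```text
t 13.45 pos [ 0.4463 -0.2953  0.1824] q [ 0.08  0.24 -0.53  0.74 -1.15 -0.72] F [-0.1  6.   5.3]
turn [ 0.   0.  -0.1] shift mm [-0.4  0.2 -4.7]
axial force [-1.1  1.3 -7.8]
```

Request:
play_rows --pt "0 0 0 0 0 0.7 1" --pt "0 0 0 0 0 1.4 1" --pt "0 0 0 0 0 1.4 1"

```text
time: 13.82
eef_pos: [0.4462, -0.2961, 0.1814]
tcp_rot: [-0.265, -0.592, 0.73, -0.216]
contact_force: [-1.2, 7.4, 5.7]
grip_width: 0.0004
gripper_force: 4.3
```

```bash
python3 d.py
```

```text
t 13.825 pos [ 0.4462 -0.2961  0.1814] q [ 0.07  0.24 -0.53  0.74 -1.15 -0.72] F [-1.2  7.4  5.7]
turn [ 0.   0.  -0.1] shift mm [-0.4  0.2 -6. ]
axial force [-1.7  2.7 -8.8]
```

Request:
play_rows --pt "0 0 0 0 0 0.7 1" --pt "0 0 0 0 0 1.4 1" --pt "0 0 0 0 0 1.4 1"

```text
time: 14.2
eef_pos: [0.4462, -0.2965, 0.1812]
tcp_rot: [-0.265, -0.592, 0.73, -0.216]
contact_force: [-5.0, 17.3, 12.6]
grip_width: 0.0
gripper_force: 9.6
```

```bash
python3 d.py
```

```text
t 14.2 pos [ 0.4462 -0.2965  0.1812] q [ 0.07  0.24 -0.53  0.74 -1.15 -0.72] F [-5.  17.3 12.6]
turn [-0.1  0.  -0.1] shift mm [-0.5  0.4 -6.4]
axial force [ -4.    8.4 -19.9]
```

The force jumped to 20 N with no further travel, so the cap is at its stop. I retract and back away over the cradle side.

Request:
play_rows --pt "0 0 0 0 0 -3 1" --pt "0 0 0 0 0 -10 1" --pt "0 0 0 0 0 -30 1" --pt "0 0 0 0 0 -60 1" --pt "0 0 0 0 0 -100 1" --pt "0 0 0 0 0 -120 1" --pt "0 0 0 0 0 -120 1" --pt "0 0 0 0 0 -120 1"

```text
time: 15.2
eef_pos: [0.4606, -0.2222, 0.2706]
tcp_rot: [-0.267, -0.591, 0.73, -0.214]
contact_force: [0.6, -0.2, -0.4]
grip_width: -0.0006
gripper_force: 0.0
```

Run:
```python
from h import *
from workcell import cams
import cv2
s,p,r=pose();print(p,s['contact_force'])
d=cams.camera('scene')['frame'][150:450,130:530,::-1]
w=cams.camera('wrist')['frame'][:,:,::-1]
cv2.imwrite('pics/end.png',np.hstack([d,cv2.resize(w,(400,300))]))
```

```text
[ 0.46063399 -0.22220201  0.27059041] [ 0.57942383 -0.15220505 -0.40936286]
```

View pics/end.png

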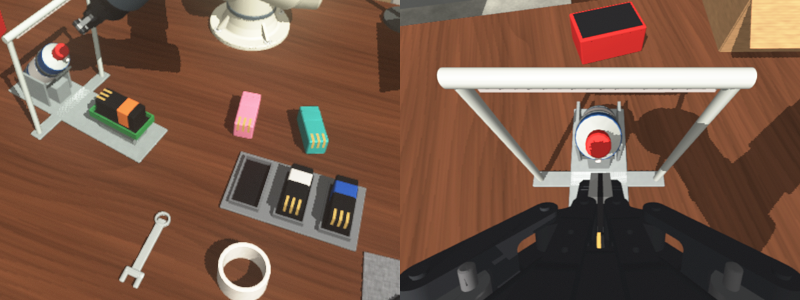

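The pack sits flat in the cradle (118,112) with its contacts towards the can. The cap is back up (60,50), and the other packs, tape and wrench are undisturbed.

```bash
python3 -c "
from workcell import ticket
print(ticket.close_job())"
```

```text
the job is handed in; nothing more can be done
None
```

The orange pack is lying flat in the cradle, contacts towards the can and released; the cap was pressed to its stop (about 20 N) and looked back up in the last picture, and the job is handed in (no verdict was returned).

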